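# Slide the incomplete cell carrier through its gravity flap

### The arm

A 6-joint arm with a two-finger parallel gripper is mounted at the origin on the work surface. World frame = base frame: x ahead of the robot, y to its left, z up, the work surface at z = 0. Lengths are in mm, angles in degrees, forces in N, time in s.
With the tool pointing down it reaches from about 325 to 875 mm from the base axis. Payload 4.4 kg.
Tool frame: the origin (TCP) lies midway between the tips of the shut fingers; the grasp point (between the pads) lies 19 mm behind it; z points along the fingers, y is the line along which they close (so a half turn about z gives the same grasp; the last joint's range is limited). The gripper opens to 85 mm and grips with 20 to 120 N. Pads are 22 mm wide; open, the fingers measure 114 mm over their backs; the gripper's body (76 mm by 85 mm) begins 54 mm behind the grasp point. The pads swing forward as they close: fully open they stand 13 mm farther back than shut.
Start: joints at [-8.623, 11.837, 88.321, -0, 79.842, -8.623], TCP at [575.002, -0.012, 198.282] pointing down, gripper open.
Joint ranges: [-156.59, 156.59], [-49.26, 127.26], [12.9, 141.05], [-63.56, 243.56], [4.71, 150.69], [-161.64, 161.64]. Speed limits (degrees/s): [159.86, 159.86, 180, 180, 180, 180].

### API

Orientations are given as [roll, pitch, yaw] about the fixed x, y, z axes, in that order (R = Rz(yaw) Ry(pitch) Rx(roll)).
In Python, from cell import read_state, optics, workorder, spotter gives the robot as it stands. The module is installed in compiled form; this text tells all that it offers.
- The arm moves only by the tool step_arm, never from a script. Its argument "series" is a list of rows, each a list of 3 entries, a list of its own where there are three numbers: the shift along the tool's x, y, z in mm, then the turn, a rotation vector about the tool's x, y, z in rad, then the gripper's target within -1 to 1 (fully open at 1, half-way at 0, shut at -1). A call has 1 to 5 rows; each row shifts and turns the commanded pose from where the row before left it, along the tool's axes as they then stand; what a row does not reach is not made up. A row lasts 1/8 s, in which the tool goes at most 62.5 mm and 10.7 degrees, less where a joint would pass 70% of its speed; a pose out of reach is approached as far as the arm can. A call with a gripper value outside its range is refused whole. The fingers move at their own pace and stop on an object; "newtons" is the grip in N (left out, the last holds). Time passes only in rows, so rows that do not move let the fingers close. It gives the time, the measured TCP pose, the force, the opening and the grip force at its end, in the units of the state.
- read_state(): the state, without advancing time (a new reading comes with each control period).
- optics.snapshot(name): name is "scene" or "side" or "wrist"; returns the picture (400x640x3 uint8, red, green, blue); there is no depth.
- optics.camera_info(name): a dict with "K" (3x3 intrinsics, pixels), "position" and "rotation" of the camera in the world. Camera axes: x right, y down, z forward; pixel columns grow to the right and rows downward; lengths in mm; the calibration is good to about 2 mm. The wrist camera is an equidistant fisheye: a pixel r from the principal point sees the ray r / f radians off the axis. A picture is of the moment at which its call begins: read the wrist's pose just before it. camera_info takes no time and is no camera call; for the wrist camera it gives the pose at the moment of the call.
- workorder.job_done(): hands the job in; it is judged then, once.
Trained networks look in the newest picture that a camera, given by its name, has taken for a name from the list of things; names that differ only in an ending like _2 or _b are one class to them, and where a whole thing is asked for, a point or a joint stands for the part that bears it (a point fixed in the world has none). Each returns a list of dicts, best first, with "p" (0 to 1); they miss things now and then, are a little off and sometimes report something else, mostly with a low value. They report only what shows in the picture. A call takes as long as a camera call. They do not tell look-alikes from the thing itself.
- spotter.silhouettes(camera, query): "region" (400x640 bool, what is visible of it) and "rect" ([left, top, right, bottom] in pixels, round what is visible of it).
The state is a dict: "t": time; "joint_pos": joint angles; "qvel": joint speeds; "tau": joint torques, N m; "position": TCP position; "ee_rot": TCP orientation; "ft_force": force on the tool from outside, world axes, zero at the start; "wrist_torque": the same for the moment, N m; "grip_width": opening from 0.0 (shut) to 1.0 (fully open); "finger_force": force on a finger pad.
Only numpy, scipy, OpenCV 4.12 (cv2) and the standard library are available. Lean on these libraries where they do the work, as an engineer would, in place of code of your own. Each camera call takes 0.05 s, during which the arm holds its last target. There are 200 camera calls.

### The job

At the battery sorting station two cell carriers wait in two side-by-side lanes, each in front of an orange gravity flap. Push the incomplete carrier (two green cells, middle bay empty) along its lane and in through its flap with the fingertips, far enough that it slides down into the tray behind, then draw the fingers back out so that the flap swings shut. Do not lift or grasp any carrier, and leave the full carrier, its flap and everything else on the table alone.

Things in the scene. Friction and masses are not known exactly. Their poses are not given: they have to be found in the camera images.
- station: fixed aluminium and acrylic sorting station, 440 x 184 mm. Origin on the table, midway between its two lanes, straight below the flaps' hinge line; x = feeding direction (lanes to tray), y = robot's left, z up; yawed up to 0.2 rad. Two level lanes from x = -165 mm, deck 60 mm above the table, centre lines y = +46 and -46 mm, 76 mm wide between rails 18 mm high, open at the near end
- gate_left (a point): deck point (60 mm above the table) on the left lane's (+y) centre line, straight below the hinge rod; axes as the station's
- gate_right (a point): the same for the right lane (-y)
- hinge_mid (a point): middle of the brass hinge rod (4 mm radius, along y) that carries both flaps, 70 mm above the deck, 130 mm above the table. Clear cheeks beside and between the lanes hold it (station x = -8 to 42 mm, tops 138 mm above the table). Except for the rod, nothing roofs over lanes, slide or tray
- sill_edge (a point): far edge of the polished level sill that carries on the deck behind the flaps, at station x = 42 mm. There a polished slide begins, falling at 30 degrees to x = 119 mm, and ends in the tray that both lanes share (floor 9 mm above the table, rubber end wall at x = 266 mm)
- flap_left (a joint): left (+y) orange flap, rad: 0 hangs shut, up to 1.5 swung inward (station +x); it cannot swing towards the lane. Panel 72 mm wide, from the rod down to 4 mm above the deck, 30 g, with a slick white lip; falls shut by its weight in under a second. A carrier's nose pushes it open easily; it then rides on the carrier's top at about 0.9 rad
- flap_right (a joint): the same for the right (-y) flap
- carrier_short: incomplete carrier: flat block 90 (x) x 64 (y) x 26 mm under a clear cover, two lying green cells, red dot in the empty middle bay; 105 to 210 g. Origin: centre of underside, x to the flap. In either lane, centre 86 to 112 mm before the flap, turned up to 0.05 rad; rails guide it. With its centre past sill_edge it runs down by itself; the tips must push to 5 to 15 mm beyond the rod: lean 35 deg, tips ahead
- carrier_full: the full carrier: same block with three green cells, about 200 g, waiting in the other lane; to be left alone. Origin at the centre of its underside
- cell_a: loose green cell standing on the table left of the station, 18 mm diameter, 65 mm high; bystander, origin at its foot
- cell_b: loose green cell standing on the table right of the station, 18 mm diameter, 65 mm high; bystander, origin at its foot
- jar: amber glass jar, 56 mm diameter, 70 mm high; bystander on the left, origin at its foot
- screwdriver: screwdriver lying on the right; bystander
- tape_roll: yellow tape roll lying flat, 90 mm diameter, 22 mm high; bystander on the right
- busbars: stack of brass and copper strips, 150 x 22 x 12 mm; bystander on the left
- spacer_bin: small blue open bin with white spacers, 100 x 80 x 40 mm; bystander on the left
Things that resemble listed ones, but are neither listed nor needed, are in the scene too. What is shaped like the carrier_short but pink or purple is not meant.

How it is judged:
By the outcome, as a careful person would: the job done as asked, in the order asked, and still so for the second after the job is handed in, with the robot touching nothing.
It also fails if it takes over 42 s, if anything falls off the work surface, if the arm or the gripper's body presses on something with over 40 N, if the wrist force passes 120 N, or if a joint passes its speed limit or range.

## Working session

There is one attempt and no reset: what is moved stays moved. The work goes in short steps, Python scripts to look and compute and a tool call to move; the robot and the scene stay as the last step left them, time stands still between calls to the robot, and variables do not carry over. Pictures are saved under pics/ and viewed, at most 10 in all, crops included, and the job is handed in when it is done.

Besides the shell and the picture viewer there is one more tool, called after "Emit:" in YAML: its name, and indented under it one key for each argument. step_arm: Moves the arm, as the interface text tells. Its arguments: {"type":"object","properties":{"series":{"type":"array","items":{"type":"array"}},"newtons":{"type":"number"}},"required":["series"]}

```bash
mkdir -p pics
python3 - <<'E'
from cell import read_state, optics, spotter
import cv2,numpy as np
s=read_state();print({k:s[k] for k in('t','position','ee_rot','grip_width')})
for c in('scene','side','wrist'):
    im=optics.snapshot(c);np.save(f'pics/{c}0.npy',im)
    cv2.imwrite(f'pics/{c}0.png',im[...,::-1])
    i=optics.camera_info(c);print(c,np.round(i['K'],1).tolist(),np.round(i['position'],1),np.round(i['rotation'],4).tolist())
    for q in('carrier_short','carrier_full','flap_left','station'):
        for r in spotter.silhouettes(c,q)[:3]:
            ys,xs=np.nonzero(r['region']);print(c,q,round(r['p'],2),r['rect'],xs.mean().round(1),ys.mean().round(1))
a=np.load('pics/scene0.npy');b=np.load('pics/side0.npy')
E
```

```text
{'t': 0.0, 'position': array([5.74146736e+02, 1.19369310e-01, 1.97098766e+02]), 'ee_rot': array([-1.79868066e+02, -2.09307604e-02,  8.99977986e+01]), 'grip_width': 0.998996339759652}
scene [[383.3, 0.0, 315.8], [0.0, 383.3, 197.9], [0.0, 0.0, 1.0]] [1379.9  218.  1001.2] [-136.2214, 0.8863, 103.1847]
scene carrier_short 0.81 [200.6, 239.5, 230.4, 265.6] 212.9 252.1
scene carrier_short 0.64 [236.3, 178.1, 259.5, 204.4] 248.1 193.1
scene carrier_short 0.63 [271.1, 169.6, 298.8, 195.6] 286.5 182.4
scene carrier_full 0.59 [287.6, 196.3, 315.1, 219.9] 301.8 208.7
scene flap_left 0.52 [279.9, 222.6, 299.9, 239.7] 289.7 228.3
scene station 0.57 [216.0, 189.0, 320.5, 329.3] 265.6 265.9
side [[489.2, 0.0, 318.7], [0.0, 489.2, 199.4], [0.0, 0.0, 1.0]] [ 150.8 -897.3 1165.4] [-136.3057, 0.98, -25.3654]
side carrier_short 0.97 [319.8, 283.7, 358.4, 320.0] 339.5 300.3
side carrier_short 0.88 [278.6, 262.0, 312.0, 295.2] 295.1 277.3
side carrier_short 0.87 [370.0, 286.5, 408.9, 321.9] 392.0 302.0
side carrier_full 0.94 [311.6, 202.4, 347.3, 233.8] 330.1 218.6
side station 0.84 [306.5, 183.5, 462.7, 274.5] 389.2 220.8
wrist [[309.7, 0.0, 317.4], [0.0, 309.7, 198.0], [0.0, 0.0, 1.0]] [574.9  82.  374.1] [161.576, 0.0031, 0.0091]
wrist carrier_short 0.83 [233.1, 304.8, 299.5, 352.0] 264.2 328.7
wrist carrier_short 0.61 [315.6, 342.5, 374.9, 348.2] 344.8 343.8
wrist carrier_short 0.59 [164.9, 224.9, 237.1, 287.2] 200.7 255.3
wrist carrier_full 0.97 [279.0, 176.4, 369.3, 244.8] 322.3 208.7
wrist carrier_full 0.31 [406.1, 182.0, 438.4, 260.0] 421.4 221.5
wrist station 0.69 [262.2, 153.9, 573.2, 339.0] 432.7 229.9
wrist station 0.33 [313.7, 102.0, 332.3, 117.0] 323.4 109.3
```

View pics/scene0.png

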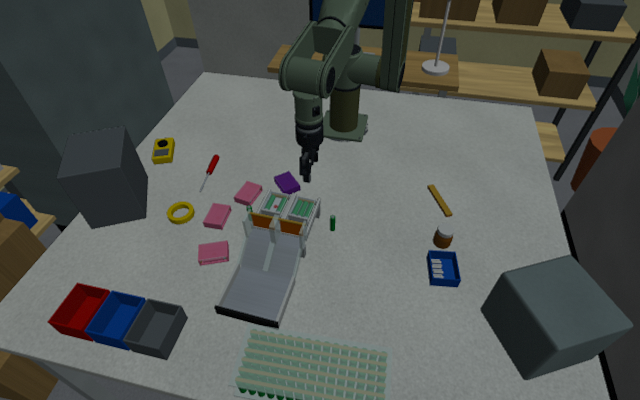

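View pics/side0.png

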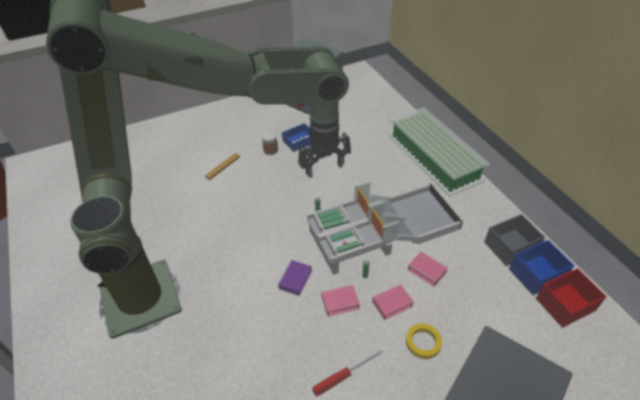

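View pics/wrist0.png

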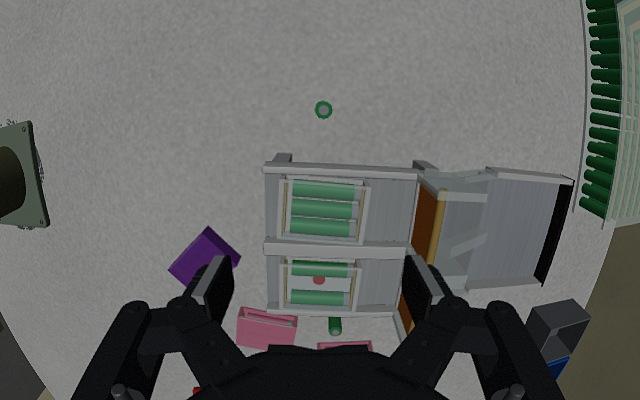

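The short carrier (red dot at wrist px ~(319,280)) is in the right (−y) lane. The full one, at ~(322,209), is in the left lane. The station's x axis runs to the right in the wrist image. Next is one enlarged composite to pick station features.

Run:
```python
import cv2,numpy as np
w=np.load('pics/wrist0.npy')[150:350,255:455];s=np.load('pics/side0.npy')[175:280,300:470];c=np.load('pics/scene0.npy')[185:335,210:330]
W=cv2.resize(w,None,fx=3,fy=3,interpolation=2) # 600x600
cv2.imwrite('pics/w1.png',W[...,::-1])
S=cv2.resize(s,None,fx=4.7,fy=4.7,interpolation=2);cv2.imwrite('pics/s1.png',S[...,::-1])
```

```text
(no output)
```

View pics/w1.png

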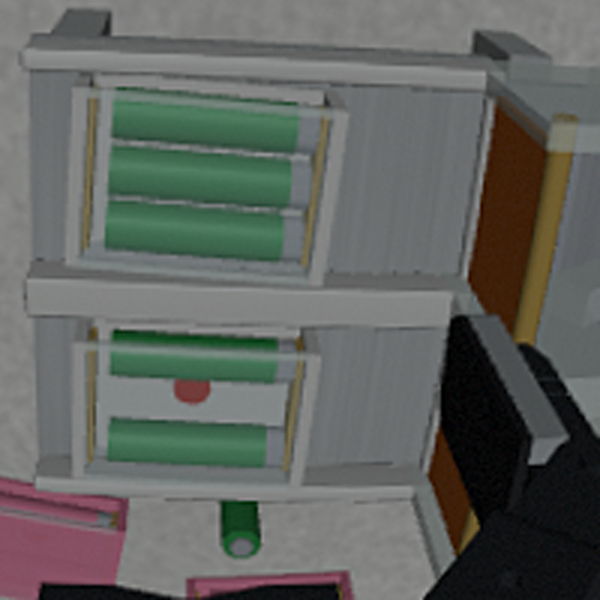

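View pics/s1.png

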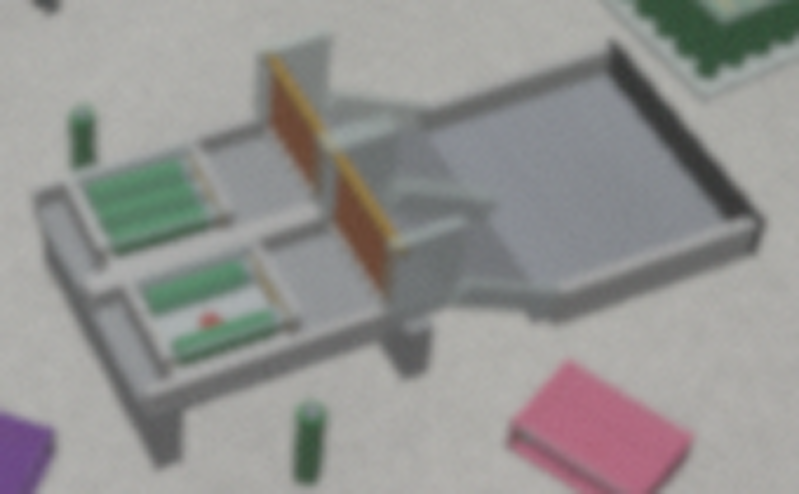

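Wrist crop (px/3 + (255,150)):
- Rail near-end tops: left (22,54), mid (27,289), right (37,476).
- Brass rod: from (566,125) to (525,335).

Side crop (px/4.7 + (300,175)):
- Rail ends: (38,192), (93,283), (147,395).
- Rod: (270,58), (330,145), (395,243).

Next I fit the station pose to these.

```bash
cat > h.py <<'E'
import numpy as np
from scipy.spatial.transform import Rotation as R
from scipy.optimize import least_squares
CAM={'wrist':((309.7,317.4,198.0),(574.9,82,374.1),(161.576,.0031,.0091)),
'side':((489.2,318.7,199.4),(150.8,-897.3,1165.4),(-136.3057,.98,-25.3654)),
'scene':((383.3,315.8,197.9),(1379.9,218,1001.2),(-136.2214,.8863,103.1847))}
def proj(c,P,cam=None):
    (f,cx,cy),p,r=cam or CAM[c]
    q=R.from_euler('xyz',r,degrees=True).inv().apply(np.atleast_2d(P)-p)
    if c=='wrist':
        rr=np.hypot(q[:,0],q[:,1]);k=np.arctan2(rr,q[:,2])/rr
    else: k=1/q[:,2]
    return np.c_[cx+f*k*q[:,0],cy+f*k*q[:,1]]
def st(X,P):
    P=np.atleast_2d(P);c,s=np.cos(X[2]),np.sin(X[2])
    return np.c_[X[0]+c*P[:,0]-s*P[:,1],X[1]+s*P[:,0]+c*P[:,1],P[:,2]]
E
python3 - <<'E'
from h import *
M=np.array([[-165,88,78],[-165,0,78],[-165,-88,78]])
w=np.array([[22,54],[27,289],[37,476]])/3+[255,150]
rod=np.array([[566,125],[525,335]])/3+[255,150]
s=np.array([[38,192],[93,283],[147,395]])/4.7+[300,175]
sr=np.array([[330,145]])/4.7+[300,175]
def res(X):
    a=(proj('wrist',st(X,M))-w).ravel()
    yy=X[3:5]; b=(proj('wrist',st(X,[[0,yy[0],134],[0,yy[1],134]]))-rod).ravel()
    c=(proj('side',st(X,M))-s).ravel(); d=(proj('side',st(X,[[0,0,132]]))-sr).ravel()
    return np.r_[a,b,c,d]
r=least_squares(res,[620,0,0,80,0],x_scale=[10,10,.1,10,10],loss='soft_l1');print(r.x,np.round(res(r.x),1))
X=r.x[:3]
# carrier top centre z=86: dot and frame corners
fr=np.array([[75,345],[320,355],[300,485],[75,472]])/3+[255,150]
def cr(C):return (proj('wrist',np.array([[C[0]+np.cos(C[2])*a-np.sin(C[2])*b,C[1]+np.sin(C[2])*a+np.cos(C[2])*b,86] for a,b in[(-45,32),(45,32),(45,-32),(-45,-32)]]))-fr).ravel()
q=least_squares(cr,[*st(X,[[-100,-46,0]])[0][:2],X[2]],x_scale=[10,10,.1]);C=q.x
c,s_=np.cos(X[2]),np.sin(X[2]);d=C[:2]-X[:2]
print('carrier',C,np.round(cr(C),1),'in station',c*d[0]+s_*d[1],-s_*d[0]+c*d[1],C[2]-X[2])
E
```

```text
[ 6.81474827e+02 -7.93250834e+01 -3.56514152e-02  8.70534650e+01
  1.82296224e+01] [-0.7  0.1 -0.3  1.3 -0.3  1.8  1.2  0.1  1.7  0.2 -2.3 -2.5 -2.4 -1.2
 -1.4 -2.6 -0.7 -1.8]
carrier [ 5.77017721e+02 -1.22995756e+02 -6.01089534e-02] [-0.5 -1.5  0.7 -0.8  0.4  1.1 -0.6  1.9] in station -102.8341378792102 -47.36617755310929 -0.02445753820387827
```

Emit:
step_arm:
  series:
    - [[0, 0, 0], [0, 0, 0.1785], -1]
    - [[0, 0, 0], [0, 0, 0.1785], -1]
    - [[0, 0, 0], [0, 0, 0.1785], -1]
    - [[0, 0, 0], [0, 0, 0.1785], -1]
    - [[0, 0, 0], [0, 0, 0.1785], -1]

```text
t: 1.38
position: [575.0, -0.0, 198.3]
ee_rot: [180.0, -0.0, 38.5]
ft_force: [0.2, 0.2, -1.1]
grip_width: 0.0
finger_force: 0.0
```

Emit:
step_arm:
  series:
    - [[0, 0, 0], [0, 0, 0.1785], -1]
    - [[0, 0, 0], [0, 0, 0.1785], -1]
    - [[0, 0, 0], [0, 0, 0.1785], -1]
    - [[0, 0, 0], [0, 0, 0.1785], -1]
    - [[0, 0, 0], [0, 0, 0], -1]

```text
t: 2.0
position: [575.0, -0.0, 198.3]
ee_rot: [180.0, -0.0, -1.9]
ft_force: [-0.4, -0.6, 0.3]
grip_width: -0.003
finger_force: 0.0
```

Emit:
step_arm:
  series:
    - [[-27, 40.5, 0], [0, 0, 0], -1]
    - [[-27, 40.5, 0], [0, 0, 0], -1]
    - [[-27, 40.5, 0], [0, 0, 0], -1]
    - [[0, 0, 0], [0, 0, 0], -1]

```text
t: 2.5
position: [488.3, -120.7, 198.4]
ee_rot: [180.0, 0.0, -2.1]
ft_force: [-0.2, 1.1, 0.0]
grip_width: -0.002
finger_force: 0.0
```

Run:
```python
from cell import read_state, optics
import cv2,numpy as np
s=read_state();i=optics.camera_info('wrist');im=optics.snapshot('wrist')
print(s['t'],s['position'],s['ee_rot'],i['position'].tolist() ,np.array(i['rotation']).tolist())
cv2.imwrite('pics/w2.png',cv2.resize(im[0:400,150:500],None,fx=1.5,fy=1.5,interpolation=2)[...,::-1])
```

```text
2.5 [ 488.30432998 -120.68936396  198.40569558] [ 1.79965515e+02  1.26983941e-02 -2.13937850e+00] [569.7180840000294, -123.06106375159561, 374.22354266950856] [161.50861623925073, 0.01718606395944483, -92.12963692425446]
```

View pics/w2.png

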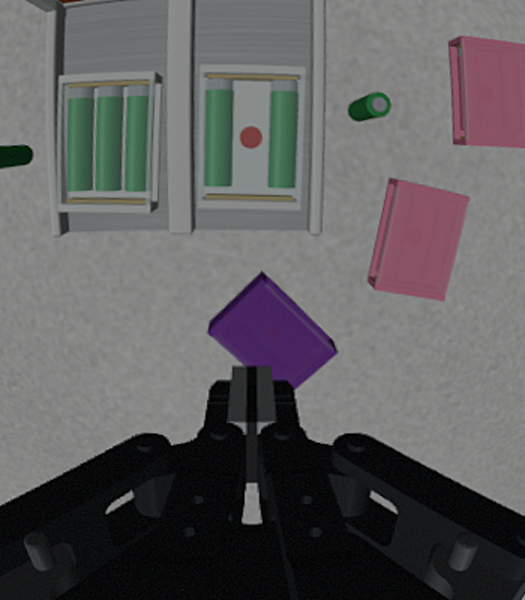

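The view shows the short carrier nearly centred ahead of the shut fingertips. In the crop the rail ends are at (57,235), (181,233) and (316,234), and the carrier corners are at (201,67), (305,67), (302,210) and (198,207). Refitting with both wrist views.

Run:
```python
from h import *
C2=((309.7,317.4,198.0),(569.72,-123.06,374.22),(161.509,.017,-92.13))
M=np.array([[-165,88,78],[-165,0,78],[-165,-88,78]])
w=np.array([[22,54],[27,289],[37,476]])/3+[255,150]
rod=np.array([[566,125],[525,335]])/3+[255,150]
w2=np.array([[57,235],[181,233],[316,234]])/1.5+[150,0]
far=np.array([[179.5,0],[317,0]])/1.5+[150,0]   # rail tops at picture edge
def res(X):
    return np.r_[(proj('wrist',st(X,M))-w).ravel(),(proj('wrist',st(X,[[0,X[3],134],[0,X[4],134]]))-rod).ravel(),
      (proj('wrist',st(X,M),C2)-w2).ravel(),(proj('wrist',st(X,[[X[5],0,78],[X[6],-88,78]]),C2)-far).ravel()]
r=least_squares(res,[681,-79,-.035,80,0,-10,-10],x_scale=[10,10,.1,10,10,10,10],loss='soft_l1');X=r.x;print(np.round(X,3),np.round(res(X),1))
fr=np.array([[201,67],[305,67],[302,210],[198,207]])/1.5+[150,0]
def cr(C):return (proj('wrist',st(C,[[45,32,86],[45,-32,86],[-45,-32,86],[-45,32,86]]),C2)-fr).ravel()
C=least_squares(cr,[577,-123,-.04],x_scale=[10,10,.1]).x
d=C[:2]-X[:2];c,s=np.cos(X[2]),np.sin(X[2])
print('carrier',C,np.round(cr(C),1),'station',c*d[0]+s*d[1],-s*d[0]+c*d[1],C[2]-X[2])
d=np.array([488.3,-120.69])-X[:2];print('tcp in station',c*d[0]+s*d[1],-s*d[0]+c*d[1],'yaw deg',np.degrees(X[2]))
```

```text
[ 6.81126e+02 -8.11670e+01 -4.10000e-02  8.89050e+01  2.00890e+01
 -1.11090e+01 -1.10900e+01] [-0.5  1.2 -0.5  2.1 -0.8  2.4  1.3  0.1  1.5  0.2 -1.   0.7 -0.8  0.1
 -0.7 -0.3 -0.8 -0.   0.5 -0. ]
carrier [ 5.76061814e+02 -1.23444807e+02 -5.56937426e-02] [-0.6 -1.2  0.4  0.1 -0.4  0.2  0.6  0.9] station -103.26506611874017 -46.498999853041575 -0.015174811987656911
tcp in station -191.0664381320648 -47.30149595952047 yaw deg -2.321563711688703
```

Emit:
step_arm:
  series:
    - [[0, -1.2, 0], [0, 0.153, 0], -1]
    - [[0, 0, 0], [0, 0.153, 0], -1]
    - [[0, 0, 0], [0, 0.153, 0], -1]
    - [[0, 0, 0], [0, 0.152, 0], -1]
    - [[0, 0, 0], [0, 0, 0], -1]

```text
t: 3.18
position: [486.4, -114.7, 194.3]
ee_rot: [-179.7, -34.6, -2.2]
ft_force: [0.4, 1.0, 0.8]
grip_width: -0.0
finger_force: 0.0
```

Emit:
step_arm:
  series:
    - [[-18.4, 0, 26.2], [0, 0, 0], -1]
    - [[-18.4, 0, 26.2], [0, 0, 0], -1]
    - [[-18.4, 0, 26.2], [0, 0, 0], -1]
    - [[-18.4, 0, 26.2], [0, 0, 0], -1]
    - [[0, 0, 0], [0, 0, 0], -1]

```text
t: 3.8
position: [490.2, -116.1, 68.8]
ee_rot: [-179.8, -34.8, -2.0]
ft_force: [0.9, -1.2, -0.1]
grip_width: -0.001
finger_force: 0.0
```

Emit:
step_arm:
  series:
    - [[1.1, 3, -1.6], [0, 0, 0], -1]
    - [[0, 0, 0], [0, 0, 0], -1]
    - [[0, 0, 0], [0, 0, 0], -1]

```text
t: 4.18
position: [490.6, -121.1, 73.9]
ee_rot: [179.9, -35.2, -2.0]
ft_force: [-0.4, 0.4, 0.6]
grip_width: -0.001
finger_force: 0.0
```

Emit:
step_arm:
  series:
    - [[6.5, 0, 8.2], [0, 0, 0], -1]
    - [[8.2, 0, 5.7], [0, 0, 0], -1]
    - [[4.1, 0, 2.9], [0, 0, 0], -1]
    - [[0, 0, 0], [0, 0, 0], -1]
    - [[0, 0, 0], [0, 0, 0], -1]

```text
t: 4.8
position: [514.3, -120.9, 68.9]
ee_rot: [-180.0, -35.0, -2.0]
ft_force: [-0.2, 0.1, -0.0]
grip_width: 0.0
finger_force: 0.0
```

Run:
```python
from cell import read_state, optics
import cv2,numpy as np
s=read_state();print(s['t'],s['position'],s['ee_rot'],s['ft_force'])
im=optics.snapshot('wrist')
cv2.imwrite('pics/w3.png',cv2.resize(im[0:400,150:500],None,fx=1.5,fy=1.5,interpolation=2)[...,::-1])
```

```text
4.8 [ 514.27731647 -120.94752313   68.88020141] [-179.97443275  -34.97442075   -2.04392126] [-0.17713707  0.06631073 -0.00794869]
```

View pics/w3.png

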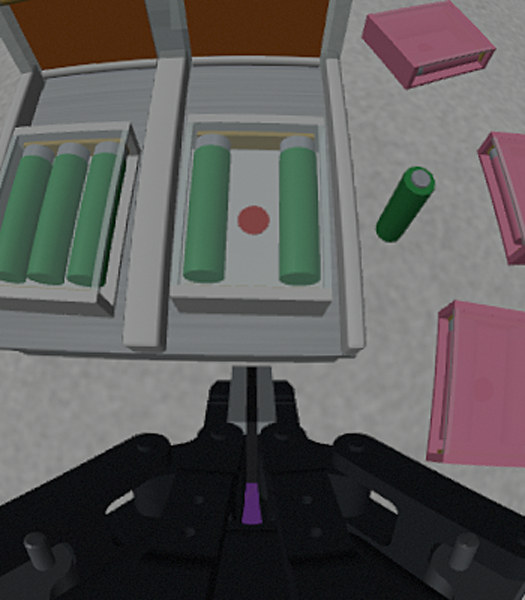

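Emit:
step_arm:
  series:
    - [[5.3, 0, 0.7], [0, 0, 0], -1]
    - [[6.6, 0, 4.6], [0, 0, 0], -1]
    - [[6.6, 0, 4.6], [0, 0, 0], -1]
    - [[6.6, 0, 4.6], [0, 0, 0], -1]
    - [[6.6, 0, 4.6], [0, 0, 0], -1]

```text
t: 5.48
position: [552.0, -122.5, 71.7]
ee_rot: [-180.0, -35.0, -2.0]
ft_force: [0.5, -0.0, 0.7]
grip_width: -0.001
finger_force: 0.0
```

Emit:
step_arm:
  series:
    - [[6.6, 0, 4.6], [0, 0, 0], -1]
    - [[6.6, 0, 4.6], [0, 0, 0], -1]
    - [[6.6, 0, 4.6], [0, 0, 0], -1]
    - [[6.6, 0, 4.6], [0, 0, 0], -1]
    - [[6.6, 0, 4.6], [0, 0, 0], -1]

```text
t: 6.1
position: [592.1, -124.0, 71.8]
ee_rot: [-180.0, -35.0, -2.0]
ft_force: [-0.6, -0.1, 0.5]
grip_width: -0.003
finger_force: 0.0
```

Run:
```python
from cell import read_state, optics
import cv2,numpy as np
im=optics.snapshot('wrist')
cv2.imwrite('pics/w4.png',cv2.resize(im[0:400,150:500],None,fx=1.5,fy=1.5,interpolation=2)[...,::-1])
```

```text
(no output)
```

View pics/w4.png

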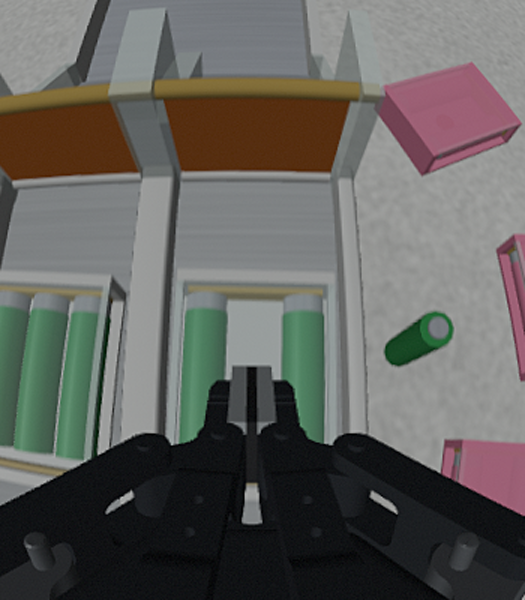

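The tips appear to overlap the carrier picture. I'll work out from the pixels where the carrier's front edge is now, compared with the full one.

Run:
```python
from h import *
from cell import optics,read_state
i=optics.camera_info('wrist');s=read_state();print(s['position'],s['ft_force'],s['tau'].round(1))
cam=((309.7,317.4,198.0),np.array(i['position']),np.array(i['rotation']))
X=(681.1,-81.2,-.041)
for n,xs,y in(('short front top',[-60,-50,-40,-20,0,20],-46),('full',[-70,-60,-50,-40],46)):
    p=(proj('wrist',st(X,[[a,y,86] for a in xs]),cam)-[150,0])*1.5;print(n,list(zip(xs,p.round(0).tolist())))
print('tcp',(proj('wrist',s['position'],cam)-[150,0])*1.5,'rod',(proj('wrist',st(X,[[0,-46,134]]),cam)-[150,0])*1.5,
'flap bottom',(proj('wrist',st(X,[[0,-46,64]]),cam)-[150,0])*1.5)
```

```text
[ 593.08437569 -124.40487643   72.3383553 ] [-0.00443246 -0.96800589  0.9061595 ] [  0.3 -28.8 -21.2   0.8  -1.1   0. ]
short front top [(-60, [251.0, 279.0]), (-50, [251.0, 256.0]), (-40, [252.0, 233.0]), (-20, [252.0, 192.0]), (0, [252.0, 154.0]), (20, [252.0, 120.0])]
full [(-70, [36.0, 301.0]), (-60, [39.0, 279.0]), (-50, [42.0, 257.0]), (-40, [46.0, 237.0])]
tcp [[252.86952882 348.92854531]] rod [[252.16872273  82.79540879]] flap bottom [[251.94309108 178.79583052]]
```

Run:
```python
from cell import optics
import cv2,numpy as np
a=optics.snapshot('side')[150:280,290:410];b=optics.snapshot('scene')[150:280,210:330]
im=np.hstack([cv2.resize(x,(400,433),interpolation=2) for x in(a,b)])
cv2.imwrite('pics/c5.png',im[...,::-1])
```

```text
(no output)
```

View pics/c5.png

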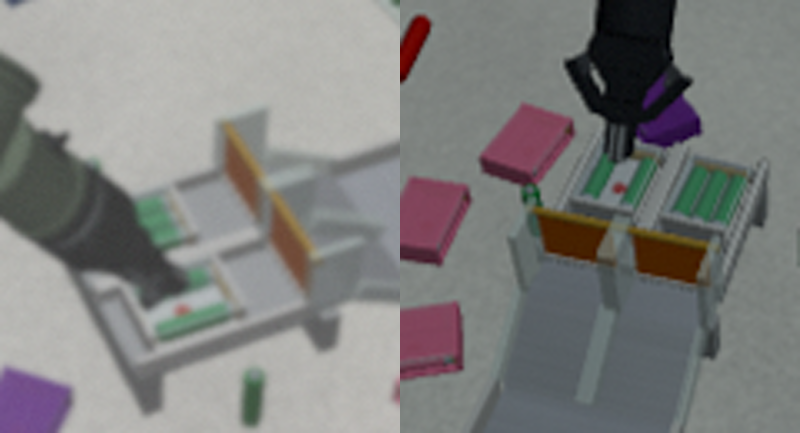

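Both outside views show the tips lying over the carrier's rear half rather than behind it. I'll triangulate the tip and the red dot to compare heights.

Run:
```python
from h import *
from cell import read_state
k=120/400
f=lambda s,c:(np.array(s)*k+[290,150],(np.array(c)-[400,0])*k+[210,150])
def tri(a,b,o=None):
    g=lambda P:np.r_[proj('side',P)[0]-a,proj('scene',P)[0]-b]
    r=least_squares(g,[580,-120,80],x_scale=10.);return r.x.round(1),g(r.x).round(1)
print('tip',tri(*f((155,303),(619,156))))
print('dot',tri(*f((182,309),(619,188))))
p=read_state()['position'];print(p,'expect tip side',(proj('side',p)-[290,150])/k,'scene',(proj('scene',p)-[210,150])/k+[400,0])
for z in(60,72,80): q=st((681.1,-81.2,-.041),[[-103,-46.5,z]]);print(z,'dot expect',(proj('side',q)-[290,150])/k,(proj('scene',q)-[210,150])/k+[400,0])
print('midrail end',tri(np.array([93,283])/4.7+[300,175],(np.array([683,156])-[400,0])*k+[210,150]))
```

```text
tip (array([ 552. , -126.6,   86.1]), array([ 0.2,  0.1,  0.2, -0.1]))
dot (array([ 576.9, -124.1,   63.3]), array([-0.6, -0.3, -0.7,  0.4]))
[ 592.0417301  -123.97617971   71.90925164] expect tip side [[195.75368736 295.51776896]] scene [[611.55095336 194.56599034]]
60 dot expect [[178.90798067 310.08137234]] [[617.96684837 191.24458458]]
72 dot expect [[179.1849768  301.32057154]] [[616.85927331 183.09371797]]
80 dot expect [[179.37155762 295.41941524]] [[616.11244163 177.59763405]]
midrail end (array([523.8, -71.5,  67.7]), array([-0.4, -0.2, -0.4,  0.3]))
```

The tips really sit about 36 mm short of the reported TCP along the tool axis: there was no contact force, triangulation agrees, and so does the known 29 mm finger width in the wrist view. So they passed above the carrier without touching it. I'll retreat, lower by about 28 mm, and creep forward while feeling for contact.

Emit:
step_arm:
  series:
    - [[-12.3, 0, -8.6], [0, 0, 0], -1]
    - [[-12.3, 0, -8.6], [0, 0, 0], -1]
    - [[-12.3, 0, -8.6], [0, 0, 0], -1]
    - [[-12.3, 0, -8.6], [0, 0, 0], -1]
    - [[-12.3, 0, -8.6], [0, 0, 0], -1]

```text
t: 6.88
position: [515.4, -121.3, 71.8]
ee_rot: [180.0, -35.0, -2.1]
ft_force: [-0.5, -0.1, -0.6]
grip_width: -0.002
finger_force: 0.0
```

Emit:
step_arm:
  series:
    - [[-4.1, 0, -2.9], [0, 0, 0], -1]
    - [[-5.7, 0, 8.2], [0, 0, 0], -1]
    - [[-5.7, 0, 8.2], [0, 0, 0], -1]
    - [[-4.6, 0, 6.6], [0, 0, 0], -1]
    - [[0, 0, 0], [0, 0, 0], -1]

```text
t: 7.5
position: [511.3, -121.0, 43.2]
ee_rot: [-179.9, -34.9, -2.1]
ft_force: [-0.7, 0.7, 1.0]
grip_width: -0.001
finger_force: 0.0
```

Run:
```python
from cell import optics,read_state
import cv2,numpy as np
s=read_state();print(s['position'],s['ft_force'])
a=optics.snapshot('side')[165:280,295:395];b=optics.snapshot('scene')[150:265,235:335];c=optics.snapshot('wrist')[150:350,220:420]
im=np.hstack([cv2.resize(x,(400,460),interpolation=2) for x in(a,b)])
cv2.imwrite('pics/c6.png',im[...,::-1])
```

```text
[ 511.29074725 -120.99486232   43.20997819] [-0.6836068   0.66897875  1.00483056]
```

View pics/c6.png

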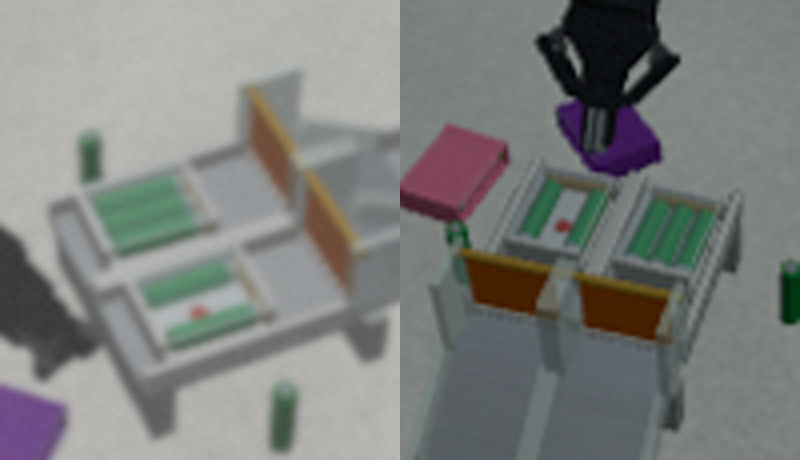

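Side view: the finger end is at crop (97,345), just before the lane mouth. Scene view: the tip is at (598,152), over the purple look-alike. Triangulating with a bias correction taken from station points.

Run:
```python
from h import *
X=(681.1,-81.2,-.041)
S=lambda p:np.array(p)/4+[295,165]; C=lambda p:(np.array(p)-[400,0])/4+[235,150]
# bias from rod mid (0,0,134) & rail end points
rod_s=S([[302,160]]);rod_c=C([[565,275]])
bs=[proj('side',st(X,[[-165,-88,78]]))-S([[150,372]]),proj('side',st(X,[[-165,0,78]]))-S([[99,281]]),proj('side',st(X,[[0,0,134]]))-rod_s]
bc=[proj('scene',st(X,[[0,-84,134]]))-C([[468,251]]),proj('scene',st(X,[[0,84,134]]))-C([[676,297]]),proj('scene',st(X,[[-165,-88,78]]))-C([[542,162]]),proj('scene',st(X,[[-103,-46.5,64]]))-C([[563,226]])]
print(np.round(bs,1).tolist(),np.round(bc,1).tolist())
b1=np.mean(bs,0)[0];b2=np.mean(bc,0)[0]
a=S([97,345])+b1;b=C([598,152])+b2
g=lambda P:np.r_[proj('side',P)[0]-a,proj('scene',P)[0]-b]
r=least_squares(g,[500,-120,80],x_scale=10.);print('tip',r.x,g(r.x).round(1),'rel tcp',r.x-[511.3,-121,43.2])
```

```text
[[[-2.7, -1.2]], [[-2.3, -0.9]], [[-0.7, -0.9]]] [[[-2.0, 0.1]], [[-1.0, -0.5]], [[-0.9, -1.9]], [[-0.5, 0.1]]]
tip [ 492.78083238 -120.92651838   71.77003681] [-0.4 -0.2 -0.4  0.3] rel tcp [-18.51916762   0.07348162  28.57003681]
```

Tip measured at z ≈ 72 mm, 34 mm behind the reported TCP along the tool axis. Now I'll push.

Emit:
step_arm:
  series:
    - [[6.6, 0, 4.6], [0, 0, 0], -1]
    - [[6.6, 0, 4.6], [0, 0, 0], -1]
    - [[4.9, 0, 3.4], [0, 0, 0], -1]
    - [[4.1, 0, 2.9], [0, 0, 0], -1]
    - [[4.1, 0, 2.9], [0, 0, 0], -1]

```text
t: 8.28
position: [544.0, -122.2, 43.7]
ee_rot: [-180.0, -35.0, -2.0]
ft_force: [-0.7, -0.2, 0.2]
grip_width: 0.002
finger_force: 0.5
```

Emit:
step_arm:
  series:
    - [[4.1, 0, 2.9], [0, 0, 0], -1]
    - [[4.1, 0, 2.9], [0, 0, 0], -1]
    - [[4.1, 0, 2.9], [0, 0, 0], -1]
    - [[4.1, 0, 2.9], [0, 0, 0], -1]
    - [[4.1, 0, 2.9], [0, 0, 0], -1]

```text
t: 8.9
position: [569.2, -123.1, 43.7]
ee_rot: [-180.0, -35.0, -2.0]
ft_force: [-1.0, 0.5, 0.8]
grip_width: 0.003
finger_force: 0.3
```

```bash
cat > chk.py <<'E'
from h import *
from cell import optics,read_state,spotter
import cv2
def chk():
    s=read_state();X=(681.1,-81.2,-.041);print(s['t'],s['position'].round(1),s['ft_force'].round(1))
    i=optics.camera_info('wrist');im=optics.snapshot('wrist')
    cam=((309.7,317.4,198.0),np.array(i['position']),np.array(i['rotation']))
    for q in('carrier_short','carrier_full','flap_right'):
        for r in spotter.silhouettes('wrist',q)[:3]:
            l,t,rr,b=r['rect'];g=lambda v:(proj('wrist',st(X,[[v[0],v[1],86]]),cam)[0]-[(l+rr)/2,t])
            v=least_squares(g,[-50,-40],x_scale=10.).x
            print(q,round(r['p'],2),np.round(r['rect']),'front-top station xy',v.round(0))
    return im
E
python3 -c "
from chk import *
chk()"
```

```text
8.9 [ 569.2 -123.1   43.7] [-1.   0.5  0.8]
carrier_short 0.85 [402.  13. 502.  84.] front-top station xy [  52. -151.]
carrier_short 0.81 [452. 259. 537. 382.] front-top station xy [-134. -141.]
carrier_short 0.57 [488. 123. 573. 224.] front-top station xy [ -47. -188.]
carrier_full 0.85 [ 96. 130. 226. 293.] front-top station xy [-58.  48.]
flap_right 0.88 [256.   0. 389.  75.] front-top station xy [ 54. -49.]
```

```bash
cat > grn.py <<'E'
from chk import *
def grn():
    s=read_state();X=(681.1,-81.2,-.041);i=optics.camera_info('wrist');im=optics.snapshot('wrist').astype(int)
    cam=((309.7,317.4,198.0),np.array(i['position']),np.array(i['rotation']))
    m=((im[...,1]>im[...,0]+25)&(im[...,1]>im[...,2]+15)).astype(np.uint8)
    n,_,stt,_=cv2.connectedComponentsWithStats(m)
    print(s['t'],s['position'].round(1),s['ft_force'].round(1))
    for l,t,w,h,a in stt[1:]:
        if a>150:
            v=least_squares(lambda v:proj('wrist',st(X,[[v[0],v[1],80]]),cam)[0]-[l+w/2,t],[-50,-40],x_scale=10.).x
            print('green',l,t,w,h,a,'front at station',v.round(0))
    return im
E
python3 -c "
from grn import *
grn()"
```

```text
9.1 [ 569.  -123.2   43.7] [ 0.4  0.5 -0.4]
green 263 112 34 110 3183 front at station [-46. -24.]
green 336 112 35 110 3239 front at station [-46. -67.]
green 112 157 41 102 2119 front at station [-72.  70.]
green 138 156 43 108 2545 front at station [-73.  49.]
green 168 157 36 111 2084 front at station [-74.  31.]
green 196 162 17 107 261 front at station [-78.  19.]
green 414 162 51 50 1137 front at station [ -77. -116.]
green 53 203 45 34 573 front at station [-103.  113.]
```

Emit:
step_arm:
  series:
    - [[6.6, 0, 4.6], [0, 0, 0], -1]
    - [[6.6, 0, 4.6], [0, 0, 0], -1]
    - [[6.6, 0, 4.6], [0, 0, 0], -1]
    - [[6.6, 0, 4.6], [0, 0, 0], -1]
    - [[6.6, 0, 4.6], [0, 0, 0], -1]

```text
t: 9.78
position: [609.7, -124.6, 43.7]
ee_rot: [-180.0, -35.0, -2.0]
ft_force: [-0.1, -0.4, 0.4]
grip_width: 0.003
finger_force: 0.4
```

Emit:
step_arm:
  series:
    - [[6.6, 0, 4.6], [0, 0, 0], -1]
    - [[6.6, 0, 4.6], [0, 0, 0], -1]
    - [[6.6, 0, 4.6], [0, 0, 0], -1]
    - [[6.6, 0, 4.6], [0, 0, 0], -1]
    - [[6.6, 0, 4.6], [0, 0, 0], -1]

```text
t: 10.4
position: [649.9, -126.1, 44.0]
ee_rot: [180.0, -35.0, -2.0]
ft_force: [-1.2, 0.6, 0.5]
grip_width: -0.005
finger_force: 0.4
```

```bash
python3 -c "
from grn import *
grn()"
```

```text
10.4 [ 649.9 -126.1   44. ] [-1.2  0.6  0.5]
green 37 0 67 23 751 front at station [229. 252.]
green 263 129 35 95 2831 front at station [ 23. -24.]
green 338 130 34 95 2867 front at station [ 23. -67.]
green 111 287 25 105 1799 front at station [-71.  64.]
green 419 290 58 28 996 front at station [ -67. -114.]
green 138 293 29 50 1032 front at station [-72.  44.]
green 171 300 22 26 402 front at station [-74.  25.]
green 44 309 48 23 623 front at station [-91. 110.]
```

Emit:
step_arm:
  series:
    - [[6.6, 0, 4.6], [0, 0, 0], -1]
    - [[6.6, 0, 4.6], [0, 0, 0], -1]
    - [[6.6, 0, 4.6], [0, 0, 0], -1]
    - [[6.6, 0, 4.6], [0, 0, 0], -1]
    - [[6.6, 0, 4.6], [0, 0, 0], -1]

```text
t: 11.08
position: [690.1, -127.5, 44.0]
ee_rot: [180.0, -35.0, -2.0]
ft_force: [-0.0, 0.3, 0.4]
grip_width: 0.0
finger_force: 0.2
```

Emit:
step_arm:
  series:
    - [[4.9, 0, 3.4], [0, 0, 0], -1]
    - [[4.9, 0, 3.4], [0, 0, 0], -1]
    - [[0, 0, 0], [0, 0, 0], -1]
    - [[0, 0, 0], [0, 0, 0], -1]
    - [[0, 0, 0], [0, 0, 0], -1]

```text
t: 11.7
position: [701.0, -127.8, 43.8]
ee_rot: [-180.0, -35.0, -2.1]
ft_force: [0.8, 0.3, 0.7]
grip_width: -0.0
finger_force: 0.0
```

```bash
python3 -c "
from grn import *
im=grn()
cv2.imwrite('pics/w7.png',cv2.resize(im[:,150:500].astype(np.uint8),None,fx=1.5,fy=1.5)[...,::-1])"
```

```text
11.7 [ 701.  -127.8   43.8] [0.8 0.3 0.7]
green 19 0 126 48 2644 front at station [268. 225.]
green 287 6 20 44 708 front at station [186. -29.]
green 331 7 19 44 718 front at station [185. -62.]
green 48 366 47 31 515 front at station [-77. 109.]
green 114 373 24 27 378 front at station [-70.  63.]
```

Finger force is zero and the green cells are far down the slide, so the carrier has run down. Withdrawing straight back.

Emit:
step_arm:
  series:
    - [[-6.6, 0, -4.6], [0, 0, 0], -1]
    - [[-6.6, 0, -4.6], [0, 0, 0], -1]
    - [[-8.2, 0, -5.7], [0, 0, 0], -1]
    - [[-8.2, 0, -5.7], [0, 0, 0], -1]
    - [[-8.2, 0, -5.7], [0, 0, 0], -1]

```text
t: 12.38
position: [654.5, -126.2, 43.8]
ee_rot: [-180.0, -35.0, -2.1]
ft_force: [-0.3, 0.4, -0.1]
grip_width: -0.0
finger_force: 0.0
```

Emit:
step_arm:
  series:
    - [[-8.2, 0, -5.7], [0, 0, 0], -1]
    - [[-8.2, 0, -5.7], [0, 0, 0], -1]
    - [[-8.2, 0, -5.7], [0, 0, 0], -1]
    - [[-8.2, 0, -5.7], [0, 0, 0], -1]
    - [[-8.2, 0, -5.7], [0, 0, 0], -1]

```text
t: 13.0
position: [604.8, -124.5, 43.7]
ee_rot: [180.0, -35.0, -2.0]
ft_force: [0.5, -0.2, 0.6]
grip_width: -0.001
finger_force: 0.0
```

Emit:
step_arm:
  series:
    - [[-8.2, 0, -5.7], [0, 0, 0], -1]
    - [[-8.2, 0, -5.7], [0, 0, 0], -1]
    - [[5.7, 0, -8.2], [0, 0, 0], -1]
    - [[11.4, 0, -16.4], [0, 0, 0], -1]
    - [[11.4, 0, -16.4], [0, 0, 0], -1]

```text
t: 13.62
position: [584.7, -123.7, 93.8]
ee_rot: [-180.0, -35.0, -2.1]
ft_force: [-0.7, 0.0, 0.8]
grip_width: 0.004
finger_force: 0.0
```

Emit:
step_arm:
  series:
    - [[0, 0, 0], [0, 0, 0], -1]
    - [[0, 0, 0], [0, 0, 0], -1]
    - [[0, 0, 0], [0, 0, 0], -1]
    - [[0, 0, 0], [0, 0, 0], -1]
    - [[0, 0, 0], [0, 0, 0], -1]

```text
t: 14.25
position: [585.0, -123.6, 92.9]
ee_rot: [-180.0, -35.0, -2.1]
ft_force: [-0.4, 1.1, 0.4]
grip_width: -0.0
finger_force: 0.0
```

Run:
```python
from grn import *
X=(681.1,-81.2,-.041);a=None
print(read_state()['position'],read_state()['ft_force'])
for k in range(3):
    im=optics.snapshot('scene');c=optics.snapshot('side')
    for q in('carrier_short','carrier_full','flap_right'):
        for cam in('scene','side'):
            for r in spotter.silhouettes(cam,q)[:4]:print(k,cam,q,round(r['p'],2),np.round(r['rect']).tolist())
    if k==0: continue
    break
old=np.load('pics/scene0.npy').astype(int)
h=cv2.cvtColor(im,cv2.COLOR_RGB2HSV);ho=cv2.cvtColor(old.astype(np.uint8),cv2.COLOR_RGB2HSV)
for n,x in(('now',h),('before',ho)):
    m=((x[...,0]>4)&(x[...,0]<15)&(x[...,1]>180))[200:250,230:320];cn,_,s,_=cv2.connectedComponentsWithStats(m.astype(np.uint8));print(n,s[1:][s[1:,4]>20].tolist())
for xs in(170,195,220):print(xs,proj('scene',st(X,[[xs,-46,30]])),proj('side',st(X,[[xs,-46,30]])))
```

```text
[ 585.03699757 -123.63082555   92.94715068] [-0.36121569  1.11368772  0.38488129]
0 scene carrier_short 0.82 [233.0, 179.0, 262.0, 206.0]
0 scene carrier_short 0.8 [278.0, 178.0, 298.0, 197.0]
0 scene carrier_short 0.7 [198.0, 242.0, 230.0, 267.0]
0 scene carrier_short 0.68 [222.0, 281.0, 256.0, 310.0]
0 side carrier_short 0.98 [422.0, 201.0, 457.0, 232.0]
0 side carrier_short 0.98 [369.0, 286.0, 409.0, 320.0]
0 side carrier_short 0.87 [407.0, 250.0, 445.0, 289.0]
0 side carrier_short 0.81 [322.0, 284.0, 359.0, 318.0]
0 scene carrier_full 0.78 [291.0, 198.0, 315.0, 223.0]
0 side carrier_full 0.42 [262.0, 128.0, 280.0, 153.0]
0 scene flap_right 0.46 [250.0, 217.0, 269.0, 227.0]
0 scene flap_right 0.24 [427.0, 250.0, 460.0, 289.0]
0 side flap_right 0.75 [372.0, 210.0, 383.0, 238.0]
0 side flap_right 0.67 [279.0, 124.0, 314.0, 152.0]
0 side flap_right 0.51 [426.0, 204.0, 457.0, 230.0]
0 side flap_right 0.5 [318.0, 203.0, 350.0, 235.0]
1 scene carrier_short 0.94 [198.0, 238.0, 231.0, 262.0]
1 scene carrier_short 0.82 [236.0, 180.0, 262.0, 204.0]
1 scene carrier_short 0.69 [201.0, 204.0, 232.0, 231.0]
1 scene carrier_short 0.62 [222.0, 282.0, 255.0, 310.0]
1 side carrier_short 0.91 [323.0, 285.0, 361.0, 317.0]
1 side carrier_short 0.9 [409.0, 252.0, 444.0, 289.0]
1 side carrier_short 0.89 [422.0, 203.0, 455.0, 229.0]
1 side carrier_short 0.71 [278.0, 263.0, 311.0, 297.0]
1 scene carrier_full 0.61 [287.0, 195.0, 315.0, 224.0]
1 side carrier_full 0.45 [308.0, 182.0, 462.0, 274.0]
1 scene flap_right 0.59 [251.0, 215.0, 268.0, 227.0]
1 side flap_right 0.65 [373.0, 210.0, 380.0, 238.0]
now [[22, 15, 19, 13, 147], [50, 22, 21, 13, 166]]
before [[22, 15, 19, 13, 148], [50, 22, 21, 13, 165]]
170 [[244.84899544 281.33192744]] [[424.16417518 220.84312836]]
195 [[241.44678354 288.67402489]] [[431.18196175 218.36784487]]
220 [[237.94039295 296.24094373]] [[438.13974758 215.91372458]]
```

The carrier rests in the tray at the end wall (scene ≈ (238,296), side ≈ (439,216)). Both flaps show exactly as before the push, and the robot is clear of everything.

```bash
python3 -c "
from cell import workorder
print(workorder.job_done())"
```

```text
the job is handed in; nothing more can be done
None
```

The incomplete carrier was pushed in through the right flap and rests in the tray, the flap is shut, the full carrier is still in its lane, and the job is handed in at about 15 s of the 42 s allowed.

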